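# Hang the spoked grinding wheel on the drying hook

### The arm

A 6-joint arm with a two-finger parallel gripper is mounted at the origin on the work surface. World frame = base frame: x ahead of the robot, y to its left, z up, the work surface at z = 0. Lengths are in m, angles in rad, forces in N, time in s.
With the tool pointing down it reaches from about 0.275 to 1 m from the base axis. Payload 8.4 kg.
Tool frame: the origin (TCP) lies at the very end of the fingers, on their centre line; the grasp point (between the pads) lies 19 mm behind it (arm.hold_point_z is the distance from the TCP to the grasp point, in m); z points along the fingers, y is the line along which they close (so a half turn about z gives the same grasp; the last joint's range is limited). The gripper opens to 85 mm and grips with 20 to 120 N. Pads are 22 mm wide; open, the fingers measure 114 mm over their backs; the gripper's body (76 mm by 85 mm) begins 54 mm behind the grasp point. The pads swing forward as they close: fully open they stand 13 mm farther back than shut.
Start: joints at [1.236, 0.353, 1.633, -0, 1.155, -0.002], TCP at [0.204, 0.591, 0.231] pointing down, gripper open.
Joint ranges: [-2.63, 2.63], [-0.92, 2.1], [0.06, 2.66], [-1.3, 4.44], [0, 2.69], [-3.02, 3.02]. Speed limits (rad/s): [2.22, 2.22, 2.79, 3.14, 3.14, 3.14].

### API

Orientations are given as a unit quaternion [x, y, z, w].
In Python, from cell import arm, camera, get_calibration gives the robot as it stands.
- The arm moves only by the shell command python3 -m handwheel 'ROWS'. ROWS is JSON, a list of rows, each a list of 3 entries, a list of its own where there are three numbers: the opening in per cent of the stroke, from 0 (shut) to 100 (fully open), then the shift along the tool's x, y, z in m, then the turn, a rotation vector about the tool's x, y, z in degrees. In form: [[hand, [tx, ty, tz], [ax, ay, az]], ...]. A call has 1 to 10 rows; each row shifts and turns the commanded pose from where the row before left it, along the tool's axes as they then stand; what a row does not reach is not made up. A row lasts 1/12 s, in which the tool goes at most 41.7 mm and 7.16 degrees, less where a joint would pass 70% of its speed; a pose out of reach is approached as far as the arm can. A call with a gripper value outside its range is refused whole. The fingers move at their own pace and stop on an object; the grip force is fixed at half the most. Time passes only in rows, so rows that do not move let the fingers close. It gives the time, the measured TCP pose, the force, the opening and the grip force at its end, in the units of the state.
- arm.get_state(): the state, without advancing time (a new reading comes with each control period).
- camera(name): name is "scene" or "top" or "wrist"; returns (picture, depth): 420x560x3 uint8, blue, green, red; 420x560 float32, m along the optical axis (not along the pixel's ray), 0 where there is no reading.
- get_calibration(name): a dict with "camera_matrix" (3x3 intrinsics, pixels), "dist" ([k1, k2, p1, p2, k3] as OpenCV has them; the pictures are not rectified), "R" (3x3) and "t" (3): a world point X has camera coordinates R X + t; the wrist camera has in their place "tool_from_camera" (4x4, takes a point from camera to tool coordinates, whose origin is the TCP and whose axes are the flange's). Camera axes: x right, y down, z forward; pixel columns grow to the right and rows downward; lengths in m; the calibration is good to about 2 mm. A picture is of the moment at which its call begins: read the wrist's pose just before it. get_calibration takes no time and is no camera call.
- arm.sign_off(): hands the job in; it is judged then, once.
The state is a dict: "t": time; "qpos": joint angles; "qd": joint speeds; "effort": joint torques, N m; "ee_pos": TCP position; "eef_rot": TCP orientation; "contact_force": force on the tool from outside, world axes, zero at the start; "torque": the same for the moment, N m; "width": opening from 0.0 (shut) to 1.0 (fully open); "grip_force": force on a finger pad.
Only numpy, scipy, OpenCV 4.12 (cv2) and the standard library are available. Lean on these libraries where they do the work, as an engineer would, in place of code of your own. Each camera call takes 0.05 s, during which the arm holds its last target. There are 200 camera calls.

### The job

Lift the spoked grinding wheel out of the drain rack and hang it by its rim on the J-hook of the telescopic stand, so that the rim lies in the bend of the hook and the wheel hangs free and still. Let the hook take the wheel's weight before you let go of it, do not drop it, and leave the solid wheel, the spray bottle, the lens tray and the screwdriver where they are.

Things in the scene. Friction and masses are not known exactly. Their poses are not given: they have to be found in the camera images.
- spoked_wheel: Wheel to hang, on edge in the rack, leaning up to 2 degrees: diameter 170, width 20, grey rim 14 thick (inner diameter 142), hub diameter 34 and 24 long, three flat spokes 12 wide, 8 thick, open between. 0.25 to 0.5 kg. Origin at its centre; x is the axle; z points up, to the middle of the gap between two spokes (spokes at 60 degrees either side of z and along -z).
- solid_wheel: Bystander: felt polishing wheel, also diameter 170 and width 20 but a solid disc without openings, in the rack's other slot. Origin at its centre, x is the axle.
- rack: Drain rack, fixed: white drip tray 210 (x) by 190 (y) with a wire frame. In slots at its x = -45 and +45 the wheels stand on edge, axles along its x, centres 100 and tops 185 above the bench, between wire loops 73 high. Either wheel may be in either slot. Origin at the centre of the underside.
- stand: Telescopic stand, fixed: flange diameter 130, upright sleeve diameter 19 (collar 26) up to 182, in it a steel rod of diameter 8, clamped fast (to 80 N) and bent over at the top into a J-hook that reaches out along the stand's -x, in its plane y = 0. Origin on the rod's axis at the bench, z up.
- under_hook (a point): Point on the bench plumb below the middle of the hook's seat, 100 from the rod along the stand's -x; axes as the stand's. Wire diameter 8. Level seat 24 long; 24 out from its middle the tip turns up, its top 16 above the seat; inwards the wire slopes up to an arm whose top is 12 above it. The height of the seat's upper side is NOT reported: 220 to 280 above the bench, different each run; see or feel it.
- spray: Bystander: white bottle, diameter 60, height 160, loose on the bench. Origin at the centre of its underside.
- lens_tray: Bystander: low grey tray with two lens blanks, 150 by 90 by 22, loose on the bench. Origin at the centre of its underside.
- screwdriver: Bystander: small screwdriver, 160 long, lying loose on the bench along its x. Origin near its middle, on the underside.
There are look-alikes about, which are no part of the job. There is more than one size of the stand; the one meant has the size given above.

How it is judged:
On the way, in this order (a step that is already met when the one before it is completed fails the run):
1. the spoked wheel is held by the fingers and lifted clear of the rack (contact force between the fingers and spoked_wheel above 1 N and contact force between rack and spoked_wheel below 0.05 N and height (world z) of spoked_wheel above 0.135 m), for 0.2 s.
2. the rim bears on the seat of the hook while the fingers still hold the wheel (contact force between each of the fingers, stand and spoked_wheel above 1 N and height (world z) of spoked_wheel above 0.13 m and x of spoked_wheel in the frame of stand between -0.116 and -0.08 m and y of spoked_wheel in the frame of stand between -0.06 and 0.06 m), for 0.1 s.
At the end, for the whole second after the job is handed in: The spoked wheel hangs by its rim in the hook's seat, let go and nearly still: centre 80 to 118 mm out from the rod, within 20 mm either side of the hook, over 130 mm up, axle level within 11 degrees, off the rack; the four bystanders within 30 mm of where they were (contact force between stand and spoked_wheel above 1 N and contact force between each of rack, the fingers and spoked_wheel below 0.05 N and height (world z) of spoked_wheel above 0.13 m and x of spoked_wheel in the frame of stand between -0.118 and -0.08 m and y of spoked_wheel in the frame of stand between -0.02 and 0.02 m and angle between spoked_wheel's own x axis and vertical between 1.37 and 1.77 rad and linear speed of spoked_wheel below 0.06 m/s and distance of each of solid_wheel, spray, lens_tray, screwdriver from where it was at the start of the episode below 0.03 m); the robot touches nothing.
It fails at once if the spoked wheel is dropped (moves faster than 0.75 m/s out of the fingers) (contact force between the fingers and spoked_wheel below 0.05 N and linear speed of spoked_wheel above 0.75 m/s).
It fails at once if a bystander is knocked away (50 mm) (distance of any of solid_wheel, spray, lens_tray, screwdriver from where it was at the start of the episode above 0.05 m).
It also fails if it takes over 67 s, if anything falls off the work surface, if the arm or the gripper's body presses on something with over 40 N, if the wrist force passes 120 N, or if a joint passes its speed limit or range.

## Working session

There is one attempt and no reset: what is moved stays moved. The work goes in short steps, Python scripts to look and compute and a shell command to move; the robot and the scene stay as the last step left them, time stands still between calls to the robot, and variables do not carry over. Pictures are saved under pics/ and viewed, at most 10 in all, crops included, and the job is handed in when it is done.

```bash
ls; mkdir -p pics; python3 - <<'E'
from cell import arm,camera,get_calibration
import cv2,numpy as np
for n in("scene","top"):
    p,d=camera(n); cv2.imwrite(f"pics/{n}0.png",p); np.savez(f"/tmp/{n}0.npz",p=p,d=d)
    c=get_calibration(n);print(n,c)
print(get_calibration("wrist"),arm.get_state(),arm.hold_point_z)
E
```

```text
pics
scene {'camera_matrix': array([[490.68165792,   0.        , 280.11764007],
       [  0.        , 490.68165792, 216.98848926],
       [  0.        ,   0.        ,   1.        ]]), 'dist': array([-0.05982757,  0.        ,  0.        ,  0.        ,  0.        ]), 'R': array([[ 0.47678747,  0.87901793, -0.00108694],
       [ 0.70757868, -0.38453031, -0.59284808],
       [-0.52154205,  0.28189344, -0.80531359]]), 't': array([-0.18263436, -0.38692964,  1.70244051])}
top {'camera_matrix': array([[470.33462151,   0.        , 282.83727565],
       [  0.        , 470.33462151, 208.46236399],
       [  0.        ,   0.        ,   1.        ]]), 'dist': array([0.03583671, 0.        , 0.        , 0.        , 0.        ]), 'R': array([[-0.01943715, -0.99938612,  0.02914749],
       [-0.99643814,  0.0169707 , -0.08260168],
       [ 0.08205632, -0.03064921, -0.99615631]]), 't': array([-0.1266245 ,  0.59103302,  1.19593831])}
{'camera_matrix': array([[313.09650835,   0.        , 281.26747055],
       [  0.        , 313.09650835, 208.19176821],
       [  0.        ,   0.        ,   1.        ]]),
[... 420 characters left out ...]
000000e+00]])} {'t': 0.1, 'qpos': array([ 1.23560632e+00,  3.53639702e-01,  1.63406968e+00, -3.78544761e-06,
        1.15521251e+00, -2.37933696e-03]), 'qd': array([-0.00031939, -0.00104403, -0.00133294, -0.00057422, -0.0014047 ,
        0.0006662 ]), 'effort': array([-7.26686230e-04, -6.06356978e+01, -3.42820323e+01, -1.04610735e-04,
        3.83472550e-03,  9.84856229e-06]), 'ee_pos': array([0.20403166, 0.59029179, 0.23059453]), 'eef_rot': array([ 1.65637627e-01,  9.86186460e-01, -6.55466672e-04, -1.09939355e-04]), 'contact_force': array([-0.89618987, -0.09122928, -0.14719113]), 'torque': array([-0.0307523 , -0.00015608,  0.00997208]), 'grip_force': 0.0, 'width': 0.9954675013761717} 0.0187
```

View pics/scene0.png

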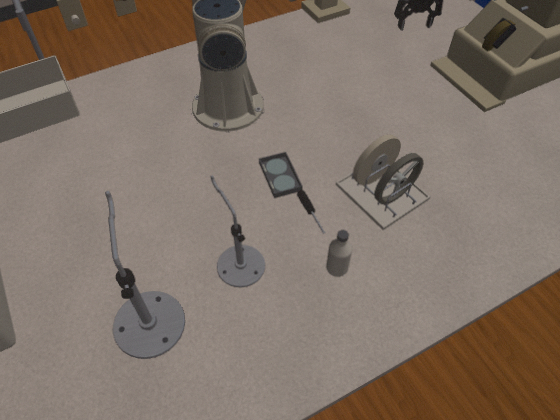

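View pics/top0.png

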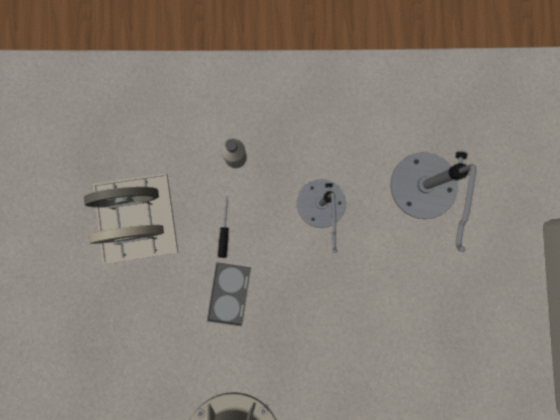

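Top view: rack at (130,215), with the dark spoked wheel at (122,196) and the solid one at (127,234). There are two stands, at (321,203) and (425,185). The smaller looks like the 130 mm flange, with its hook reaching down-image to (335,250). In the scene view its hook runs from (235,215) to (213,178). Next I measure these from the depth.

```bash
cat > h.py <<'E'
import numpy as np,cv2
from cell import arm,camera,get_calibration
from scipy.spatial.transform import Rotation as Ro
def cloud(n,d,T=None):
    c=get_calibration(n);K=c["camera_matrix"]
    v,u=np.mgrid[:420,:560]
    q=cv2.undistortPoints(np.stack([u,v],-1).reshape(-1,1,2).astype(float),K,c["dist"]).reshape(420,560,2)
    P=np.dstack([q,np.ones((420,560))])*d[...,None]
    if n=="wrist":
        M=T@c["tool_from_camera"];W=P@M[:3,:3].T+M[:3,3]
    else: W=(P-c["t"])@c["R"]
    W[d==0]=np.nan;return W
def tool():
    s=arm.get_state();T=np.eye(4);T[:3,:3]=Ro.from_quat(s["eef_rot"]).as_matrix();T[:3,3]=s["ee_pos"];return T
def proj(n,X):
    c=get_calibration(n);return cv2.projectPoints(np.atleast_2d(X).astype(float),cv2.Rodrigues(c["R"])[0],c["t"],c["camera_matrix"],c["dist"])[0][:,0]
E
python3 - <<'E'
from h import *
np.set_printoptions(precision=4,suppress=True)
for n in("top","scene"):
    f=np.load(f"/tmp/{n}0.npz");W=cloud(n,f["d"]);p=f["p"].astype(int)
    print(n,"bench z",np.nanmedian(W[300:320,330:400,2]) if n=="top" else np.nanmedian(W[180:200,100:180,2]))
    boxes={"top":{"st":(290,170,352,262),"rk":(80,170,185,270),"big":(385,140,480,255)},"scene":{"st":(205,170,270,290),"rk":(330,130,435,225)}}[n]
    for k,(a,b,c,e) in boxes.items():
        Q=W[b:e,a:c].reshape(-1,3);Q=Q[~np.isnan(Q[:,0])]
        if k in("st","big"):
            # flange: bluish mask at bench level
            C=p[b:e,a:c];bl=((C[...,0]-C[...,2])>3).astype(np.uint8)
            cs=max(cv2.findContours(bl,0,1)[0],key=cv2.contourArea)
            fl=cv2.fitEllipse(cs);print(k,"ellipse",fl[0][0]+a,fl[0][1]+b,fl[1])
            Z=Q[Q[:,2]>.12]
            o=np.argsort(Z[:,2]);
            for lo in np.arange(.12,.34,.02):
                s=Z[(Z[:,2]>=lo)&(Z[:,2]<lo+.02)]
                if len(s):print("  z%.2f"%lo,len(s),np.median(s,0),s.min(0)[:2],s.max(0)[:2])
        else:
            for lo in (.003,.15,.16,.17,.175,.18,.185):
                s=Q[(Q[:,2]>lo)&(Q[:,2]<lo+.01)]
                if len(s):print("  rk z%.3f"%lo,len(s),s.mean(0),s.min(0)[:2],s.max(0)[:2])
E
```

```text
top bench z -7.761094247574398e-05
st ellipse 319.6520080566406 203.20280838012695 (43.93556594848633, 44.940589904785156)
  z0.12 7 [ 0.5954 -0.2316  0.1252] [ 0.5935 -0.2371] [ 0.602  -0.2291]
  z0.16 65 [ 0.6196 -0.2357  0.1755] [ 0.5901 -0.2473] [ 0.6334 -0.2253]
  z0.18 53 [ 0.6047 -0.2343  0.1816] [ 0.591  -0.2413] [ 0.6321 -0.2267]
  z0.20 5 [ 0.6007 -0.2353  0.2091] [ 0.5995 -0.2369] [ 0.604  -0.2349]
  z0.22 124 [ 0.5177 -0.238   0.2337] [ 0.4825 -0.2429] [ 0.6061 -0.2345]
  z0.24 105 [ 0.557  -0.2383  0.2421] [ 0.4761 -0.2423] [ 0.6004 -0.2347]
  rk z0.003 3578 [0.5635 0.2417 0.0065] [0.4374 0.1211] [0.6988 0.3898]
  rk z0.150 149 [0.5683 0.2255 0.1554] [0.511  0.1705] [0.6337 0.3195]
  rk z0.160 209 [0.5697 0.2393 0.1653] [0.511  0.1811] [0.6326 0.3121]
  rk z0.170 356 [0.5735 0.2393 0.1756] [0.5128 0.1901] [0.6313 0.3015]
  rk z0.175 556 [0.5717 0.2444 0.1807] [0.5147 0.1972] [0.6308 0.2933]
  rk z0.180 440 [0.573  0.2452 0.1833] [0.5165 0.2049] [0.6303 0.2848]
  rk z0.185 92 [0.5807 0.2468 0.1864] [0.5186 0.2186] [0.6277 0.2758]
big ellipse 422.7827377319336 185.50898361
[... 1281 characters left out ...]
0.605  -0.2408  0.2072] [ 0.6033 -0.2434] [ 0.6088 -0.2356]
  z0.22 99 [ 0.5253 -0.2417  0.2336] [ 0.4807 -0.245 ] [ 0.6079 -0.2353]
  z0.24 66 [ 0.5659 -0.2405  0.2419] [ 0.4804 -0.245 ] [ 0.5971 -0.236 ]
  rk z0.003 1846 [0.5833 0.2338 0.0061] [0.2866 0.0459] [0.7418 0.5362]
  rk z0.150 166 [0.5672 0.2181 0.155 ] [0.523  0.1664] [0.6356 0.3138]
  rk z0.160 183 [0.5713 0.2262 0.1653] [0.5103 0.178 ] [0.636 0.308]
  rk z0.170 244 [0.5789 0.2354 0.1754] [0.5138 0.1889] [0.6353 0.2994]
  rk z0.175 306 [0.5787 0.241  0.1804] [0.5138 0.1921] [0.6325 0.2905]
  rk z0.180 197 [0.5764 0.2423 0.1831] [0.5161 0.2033] [0.6298 0.2823]
  rk z0.185 28 [0.5713 0.2443 0.186 ] [0.5215 0.2262] [0.6248 0.269 ]
```

```bash
python3 - <<'E'
from h import *
np.set_printoptions(precision=4,suppress=True)
for n in("top","scene"):
    f=np.load(f"/tmp/{n}0.npz");W=cloud(n,f["d"]);p=f["p"].astype(int)
    a,b,c,e={"top":(290,170,352,262),"scene":(205,170,270,290)}[n]
    Q=W[b:e,a:c].reshape(-1,3);Q=Q[Q[:,2]>.2]
    s=Q[Q[:,0]<.59];k=np.polyfit(s[:,0],s[:,1],1);print(n,"hook line y at .504",np.polyval(k,.504),"slope deg",np.degrees(np.arctan(k[0])))
    for x in np.arange(.46,.62,.006):
        t=Q[(Q[:,0]>=x)&(Q[:,0]<x+.006)]
        if len(t):print("   x%.3f n%d y%.4f zmed%.4f zmax%.4f"%(x+.003,len(t),np.median(t[:,1]),np.median(t[:,2]),t[:,2].max()))
    a,b,c,e={"top":(80,170,185,270),"scene":(330,130,435,225)}[n]
    Q=W[b:e,a:c].reshape(-1,3);Q=Q[(Q[:,2]>.165)&(Q[:,2]<.2)]
    for nm,s in(("spoked",Q[Q[:,0]>.575]),("solid",Q[Q[:,0]<.575])):
        k=np.polyfit(s[:,1],s[:,0],1)
        A=np.c_[2*s[:,1],2*s[:,2],np.ones(len(s))]
        o=s[s[:,2]>.176]
        print(nm,len(s),"ctr y",s[:,1].mean(),(s[:,1].min()+s[:,1].max())/2,"x at mid",np.polyval(k,s[:,1].mean()),"x range top",np.percentile(o[:,0],[2,50,98]),"slope deg",np.degrees(np.arctan(k[0])),"zmax",np.percentile(s[:,2],98))
    # tray white corners
    if n=="top":
        m=((f["p"].min(2)>120)&(W[...,2]<.012)&(W[...,2]>.003)).astype(np.uint8);m[:, :80]=0;m[:,190:]=0;m[:160]=0;m[275:]=0
        pts=W[m>0][:,:2].astype(np.float32);print("tray",m.sum(),cv2.minAreaRect(pts))
E
```

```text
top hook line y at .504 -0.23868204174769939 slope deg 0.3740806838685962
   x0.475 n2 y-0.2384 zmed0.2457 zmax0.2470
   x0.481 n12 y-0.2377 zmed0.2431 zmax0.2477
   x0.487 n12 y-0.2383 zmed0.2328 zmax0.2391
   x0.493 n12 y-0.2387 zmed0.2298 zmax0.2334
   x0.499 n12 y-0.2390 zmed0.2293 zmax0.2323
   x0.505 n8 y-0.2391 zmed0.2310 zmax0.2326
   x0.511 n9 y-0.2381 zmed0.2301 zmax0.2318
   x0.517 n11 y-0.2383 zmed0.2318 zmax0.2383
   x0.523 n12 y-0.2387 zmed0.2373 zmax0.2424
   x0.529 n12 y-0.2386 zmed0.2395 zmax0.2433
   x0.535 n12 y-0.2385 zmed0.2416 zmax0.2448
   x0.541 n8 y-0.2384 zmed0.2423 zmax0.2451
   x0.547 n12 y-0.2387 zmed0.2410 zmax0.2439
   x0.553 n12 y-0.2390 zmed0.2424 zmax0.2437
   x0.559 n9 y-0.2383 zmed0.2408 zmax0.2447
   x0.565 n8 y-0.2380 zmed0.2423 zmax0.2453
   x0.571 n7 y-0.2386 zmed0.2419 zmax0.2435
   x0.577 n12 y-0.2375 zmed0.2408 zmax0.2437
   x0.583 n12 y-0.2378 zmed0.2401 zmax0.2429
   x0.589 n12 y-0.2379 zmed0.2417 zmax0.2433
   x0.595 n8 y-0.2381 zmed0.2404 zmax0.2425
   x0.601 n16 y-0.2368 zmed0.2366 zmax0.2447
   x0.607 n4 y-0.2361 zmed0.2258 zmax0.2295

[... 1152 characters left out ...]
9
   x0.565 n5 y-0.2419 zmed0.2407 zmax0.2419
   x0.571 n6 y-0.2411 zmed0.2417 zmax0.2428
   x0.577 n9 y-0.2400 zmed0.2422 zmax0.2427
   x0.583 n6 y-0.2392 zmed0.2413 zmax0.2435
   x0.589 n8 y-0.2408 zmed0.2421 zmax0.2449
   x0.595 n9 y-0.2403 zmed0.2401 zmax0.2435
   x0.601 n19 y-0.2408 zmed0.2340 zmax0.2393
   x0.607 n26 y-0.2402 zmed0.2158 zmax0.2353
spoked 274 ctr y 0.24306151171030865 0.2477241229952835 x at mid 0.6206145016771284 x range top [0.6055 0.6191 0.6295] slope deg -6.412903926172988 zmax 0.18601424109584577
solid 269 ctr y 0.22972630948288153 0.23545515825365232 x at mid 0.5317980633417146 x range top [0.5174 0.5311 0.5404] slope deg -5.639659015371341 zmax 0.1860523982218751
```

Measured (m, world frame):

| Item | Value | Check |
|---|---|---|
| Stand rod | about (0.604, -0.239) | Sleeve/collar height 0.182 fits |
| Hook arm top | about 0.2425 | |
| Hook seat top | about 0.2305, middle near x = 0.504, y = -0.240 | 12 below the arm, as specified |
| Hook tip top | about 0.246 | 16 above the seat, as specified |
| Spoked wheel centre | about (0.618, 0.249), top at 0.186 | Height fits |
| Axle yaw | about +7° | |

I'll grip the rim about 38 mm to the +y side of its top, so the hook stays clear of the fingers.

```bash
python3 -m handwheel '[[50,[0,0,0],[0,0,7.1]],[50,[0,0,0],[0,0,7.1]],[50,[0,0,0],[0,0,7.1]],[50,[0,0,0],[0,0,7.1]],[50,[0,0,0],[0,0,7.1]],[50,[0,0,0],[0,0,7.1]],[50,[0,0,0],[0,0,7.1]],[50,[0,0,0],[0,0,7.1]],[50,[0,0,0],[0,0,7.1]],[50,[0,0,0],[0,0,0]]]'; cat > go.py <<'E'
from h import *;import sys
T=tool();tg=np.array(eval(sys.argv[1]));yaw=float(sys.argv[2])
print("tcp",T[:3,3].round(4),"toolyaw %.2f"%np.degrees(np.arctan2(T[1,1],T[0,1])),"tilt %.2f"%np.degrees(np.arccos(-T[2,2])))
y=T[:3,:3]@[0,1,0]
d=T[:3,:3].T@(tg-T[:3,3]);print("shift tool",d.round(4),"turn z",round(np.degrees(np.arctan2(T[1,1],T[0,1]))-yaw,2))
E
python3 go.py '[.6134,.287,.231]' 7
```

```text
t: 0.93
ee_pos: [0.2041, 0.5905, 0.2309]
eef_rot: [0.665, 0.747, -0.0, 0.0]
contact_force: [-0.1, 0.7, 0.3]
width: 0.494
grip_force: 0.0
tcp [0.2041 0.5905 0.2309] toolyaw 6.70 tilt 0.05
shift tool [-0.3492  0.3711 -0.    ] turn z -0.3
```

```bash
python3 -m handwheel '[[50,[-0.0265,0.0285,0],[0,0,0]],[50,[-0.0265,0.0285,0],[0,0,0]],[50,[-0.0265,0.0285,0],[0,0,0]],[50,[-0.0265,0.0285,0],[0,0,0]],[50,[-0.0265,0.0285,0],[0,0,0]],[50,[-0.0265,0.0285,0],[0,0,0]],[50,[-0.0265,0.0285,0],[0,0,0]],[50,[-0.0265,0.0285,0],[0,0,0]],[50,[-0.0265,0.0285,0],[0,0,0]],[50,[-0.0265,0.0285,0],[0,0,0]]]'; 
python3 -m handwheel '[[50,[-0.0265,0.0285,0],[0,0,0]],[50,[-0.0265,0.0285,0],[0,0,0]],[50,[-0.0265,0.0285,0],[0,0,0]],[50,[0,0,0],[0,0,0]],[50,[0,0,0],[0,0,0]]]'
python3 - <<'E'
from h import *
T=tool();p,d=camera("wrist");W=cloud("wrist",d,T);cv2.imwrite("pics/w1.png",p)
Q=W.reshape(-1,3)
for lo,hi in((.165,.2),(.175,.2)):
    s=Q[(Q[:,2]>lo)&(Q[:,2]<hi)&(Q[:,0]>.58)&(Q[:,0]<.65)&(Q[:,1]<.33)]
    k=np.polyfit(s[:,1],s[:,0],1);print(len(s),s.min(0),s.max(0),"x at .287",np.polyval(k,.287),"slope",np.degrees(np.arctan(k[0])),"zmax",s[:,2].max())
E
python3 go.py '[.6134,.287,.145]' 7
```

```text
t: 1.77
ee_pos: [0.5207, 0.3611, 0.2311]
eef_rot: [0.661, 0.751, -0.0, -0.0]
contact_force: [0.6, 0.3, -0.2]
width: 0.504
grip_force: 0.0
t: 2.18
ee_pos: [0.6153, 0.2924, 0.2305]
eef_rot: [0.662, 0.749, -0.0, -0.0]
contact_force: [-0.1, 0.3, 0.1]
width: 0.501
grip_force: 0.0
3618 [0.60067914 0.197709   0.16505587] [0.63366239 0.30814084 0.1867513 ] x at .287 0.6126803789861517 slope -7.409054334501536 zmax 0.1867512957824423
2720 [0.60286932 0.21062041 0.17500734] [0.63187486 0.29426132 0.1867513 ] x at .287 0.6129160978786727 slope -7.02217235058435 zmax 0.1867512957824423
tcp [0.6141 0.2935 0.2306] toolyaw 7.11 tilt 0.07
shift tool [-0.0064 -0.0014  0.0856] turn z 0.11
```

View pics/w1.png

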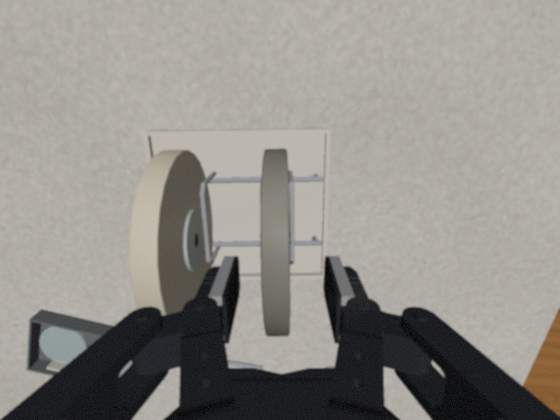

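The wrist view shows the rim edge-on at column ~276, running between the fingers at (235,290) and (335,290). The solid wheel is to its left, clear of the left finger. I go down and grip.

```bash
python3 -m handwheel '[[50,[-0.006,-0.0015,0.02],[0,0,0]],[50,[0,0,0.03],[0,0,0]],[50,[0,0,0.02],[0,0,0]],[50,[0,0,0.015],[0,0,0]],[50,[0,0,0],[0,0,0]],[50,[0,0,0],[0,0,0]],[20,[0,0,0],[0,0,0]],[0,[0,0,0],[0,0,0]],[0,[0,0,0],[0,0,0]],[0,[0,0,0],[0,0,0]]]'; 
python3 -m handwheel '[[0,[0,0,0],[0,0,0]],[0,[0,0,0],[0,0,0]],[0,[0,0,0],[0,0,0]],[0,[0,0,0],[0,0,0]],[0,[0,0,0],[0,0,0]],[0,[0,0,0],[0,0,0]]]'
python3 go.py '[.6134,.287,.285]' 7
```

```text
t: 3.07
ee_pos: [0.614, 0.2889, 0.148]
eef_rot: [0.662, 0.749, 0.001, 0.0]
contact_force: [-1.2, 1.9, 7.0]
width: 0.225
grip_force: 59.7
t: 3.57
ee_pos: [0.614, 0.2889, 0.148]
eef_rot: [0.662, 0.749, 0.001, 0.0]
contact_force: [-0.5, 2.7, 5.7]
width: 0.225
grip_force: 59.7
tcp [0.614  0.2889 0.148 ] toolyaw 7.04 tilt 0.16
shift tool [-0.0016 -0.0005 -0.137 ] turn z 0.04
```

Gripped: the opening of about 19 mm matches the rim width, at 60 N. I lift gently and re-measure the wheel in hand.

```bash
python3 -m handwheel '[[0,[0,0,-0.004],[0,0,0]],[0,[0,0,-0.01],[0,0,0]],[0,[0,0,-0.015],[0,0,0]],[0,[0,0,-0.018],[0,0,0]],[0,[0,0,-0.018],[0,0,0]],[0,[0,0,-0.018],[0,0,0]],[0,[0,0,-0.018],[0,0,0]],[0,[0,0,-0.015],[0,0,0]],[0,[0,0,-0.01],[0,0,0]],[0,[0,0,-0.005],[0,0,0]]]'; 
python3 -m handwheel '[[0,[0,0,0],[0,0,0]],[0,[0,0,0],[0,0,0]],[0,[0,0,0],[0,0,0]],[0,[0,0,0],[0,0,0]]]'
python3 - <<'E'
from h import *
np.set_printoptions(precision=4,suppress=True)
T=tool();p,d=camera("wrist");cv2.imwrite("pics/w2.png",p);np.savez("/tmp/w2.npz",p=p,d=d,T=T)
p,d=camera("scene");cv2.imwrite("pics/s2.png",cv2.resize(p[80:260,280:520],None,fx=3,fy=3));np.savez("/tmp/s2.npz",p=p,d=d,T=T)
print(T[:3,3])
E
python3 go.py '[.6134,.287,.285]' 7
```

```text
t: 4.4
ee_pos: [0.6138, 0.288, 0.2793]
eef_rot: [0.662, 0.749, 0.001, 0.0]
contact_force: [-0.1, -0.4, -2.8]
width: 0.224
grip_force: 58.6
t: 4.73
ee_pos: [0.6128, 0.2878, 0.2761]
eef_rot: [0.662, 0.749, -0.001, -0.0]
contact_force: [0.2, -0.5, -3.0]
width: 0.223
grip_force: 58.6
[0.6128 0.2878 0.2761]
tcp [0.613  0.2879 0.2764] toolyaw 7.03 tilt 0.09
shift tool [-0.0009  0.0003 -0.0086] turn z 0.03
```

View pics/s2.png

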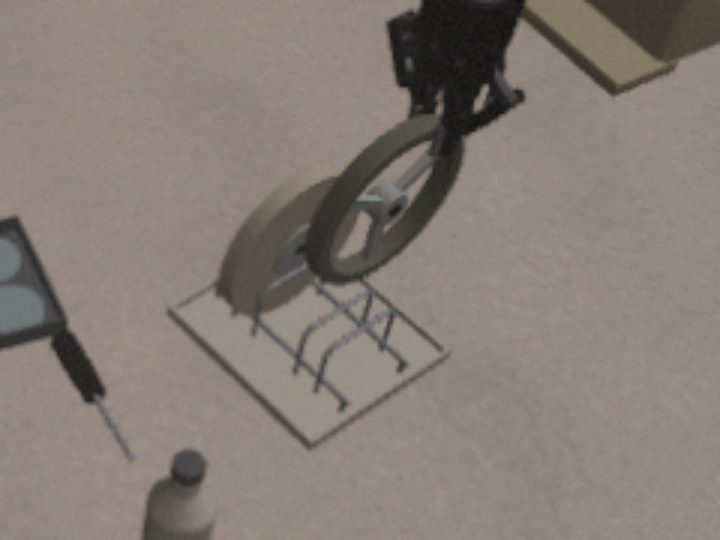

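View pics/w2.png

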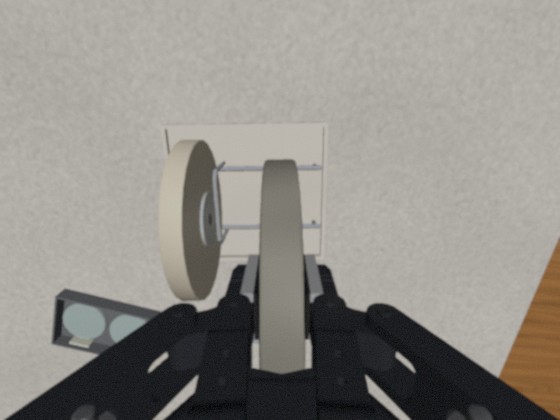

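The scene view shows the wheel held at upper right, clear of the rack, with one spoke straight down and the upper gap still up. The wrist view shows the rim between the pads at column ~282. Now I fit the wheel's centre and plane in the hand.

```bash
cat > wheel.py <<'E'
from h import *
from scipy.optimize import least_squares
np.set_printoptions(precision=4,suppress=True)
def wheel(W,T,g,zm=.03):
    # points of the wheel in tool frame: y within +-16 mm, in front of fingers
    Q=(W.reshape(-1,3)-T[:3,3])@T[:3,:3];return Q[(abs(Q[:,1])<.016)&g(Q)]
def fit(Q):   # outer tread: circle r=.085 in tool x,z
    f=lambda c:np.hypot(Q[:,0]-c[0],Q[:,2]-c[1])-.085
    r=least_squares(f,[-.038,.055],loss="soft_l1",f_scale=.002);return r.x,np.abs(r.fun).mean()
E
python3 - <<'E'
from wheel import *
f=np.load("/tmp/w2.npz");T=f["T"];W=cloud("wrist",f["d"],T)
Q=wheel(W,T,lambda Q:(Q[:,0]<-.02)&(Q[:,0]>-.125)&(Q[:,2]<.07))
c,e=fit(Q);print(len(Q),"ctr tool",c,e,"world",T[:3,:3]@[c[0],0,c[1]]+T[:3,3])
R=np.array([np.r_[x,np.percentile(Q[abs(Q[:,0]-x)<.004][:,1],[2,98]),np.median(Q[abs(Q[:,0]-x)<.004][:,2])] for x in np.arange(-.115,-.02,.012)]);print(R)
g=np.load("/tmp/s2.npz");W=cloud("scene",g["d"])
Q=wheel(W,T,lambda Q:(Q[:,0]<.05)&(Q[:,0]>-.15)&(Q[:,2]<.16)&(Q[:,2]>-.04))
print(len(Q),Q.min(0),Q.max(0))
A=np.c_[Q[:,0],Q[:,2],np.ones(len(Q))]
F=Q[Q[:,1]>.0];k,_,_,_=np.linalg.lstsq(np.c_[F[:,0],F[:,2],np.ones(len(F))],F[:,1],rcond=None);print("face plane slopes",k)
lo=Q[(Q[:,2]>.02)];print("bottom tool z pct",np.percentile(Q[:,2],[99,99.8]),"x range",np.percentile(Q[:,0],[.3,99.7]))
E
```

```text
846 ctr tool [-0.0332  0.0488] 0.0004492669131556917 world [0.6168 0.2548 0.2272]Traceback (most recent call last):
  File "<stdin>", line 5, in <module>
    return _quantile_unchecked(
        a, q, axis, out, overwrite_input, method, keepdims, weights)
    return _ureduce(a,
                    func=_quantile_ureduce_func,
    ...<5 lines>...
                    overwrite_input=overwrite_input,
                    method=method)
    r = func(a, **kwargs)
    result = _quantile(arr,
                       quantiles=q,
    ...<2 lines>...
                       out=out,
                       weights=wgt)
    slices_having_nans = np.isnan(arr[-1, ...])
                                  ~~~^^^^^^^^^
IndexError: index -1 is out of bounds for axis 0 with size 0
```

Wheel centre in the tool frame is (-0.033, 0, 0.049), which fits the expected height after the lift (0.227). Next: rise, turn the axle parallel to the hook, carry the wheel over high, and keep x outboard of the hook tip.

```bash
python3 -m handwheel '[[0,[0,0,-0.004],[0,0,0.65]],[0,[0,0,-0.008],[0,0,0.65]],[0,[0,0,-0.008],[0,0,0.65]],[0,[0,0,-0.008],[0,0,0.65]],[0,[0,0,-0.008],[0,0,0.65]],[0,[0,0,-0.008],[0,0,0.65]],[0,[0,0,-0.008],[0,0,0.65]],[0,[0,0,-0.008],[0,0,0.65]],[0,[0,0,-0.006],[0,0,0.65]],[0,[0,0,-0.004],[0,0,0.65]]]'; 
python3 -m handwheel '[[0,[-0.008,-0.006,0],[0,0,0]],[0,[-0.014,-0.012,0],[0,0,0]],[0,[-0.02,-0.018,0],[0,0,0]],[0,[-0.025,-0.02,0],[0,0,0]],[0,[-0.025,-0.02,0],[0,0,0]],[0,[-0.025,-0.02,0],[0,0,0]],[0,[-0.025,-0.02,0],[0,0,0]],[0,[-0.025,-0.02,0],[0,0,0]],[0,[-0.025,-0.018,0],[0,0,0]],[0,[-0.025,-0.012,0],[0,0,0]]]'
python3 -m handwheel '[[0,[-0.025,-0.006,0],[0,0,0]],[0,[-0.025,0,0],[0,0,0]],[0,[-0.025,0,0],[0,0,0]],[0,[-0.025,0,0],[0,0,0]],[0,[-0.025,0,0],[0,0,0]],[0,[-0.025,0,0],[0,0,0]],[0,[-0.02,0,0],[0,0,0]],[0,[-0.014,0,0],[0,0,0]],[0,[-0.008,0,0],[0,0,0]],[0,[0,0,0],[0,0,0]]]'
python3 go.py '[.44,-.206,.346]' 0.5
```

```text
t: 5.67
ee_pos: [0.6135, 0.2881, 0.3484]
eef_rot: [0.704, 0.71, 0.0, 0.0]
contact_force: [-0.1, -0.5, -2.9]
width: 0.226
grip_force: 58.6
t: 6.5
ee_pos: [0.4466, 0.0681, 0.3468]
eef_rot: [0.704, 0.71, -0.001, -0.0]
contact_force: [1.0, -0.6, -3.6]
width: 0.222
grip_force: 58.8
t: 7.33
ee_pos: [0.4444, -0.1237, 0.347]
eef_rot: [0.704, 0.71, -0.0, -0.0]
contact_force: [-0.2, -0.2, -3.1]
width: 0.225
grip_force: 58.7
tcp [ 0.4444 -0.1237  0.347 ] toolyaw 0.43 tilt 0.04
shift tool [-0.0822 -0.005   0.001 ] turn z -0.07
```

```bash
python3 -m handwheel '[[0,[-0.01,-0.005,0],[0,0,0]],[0,[-0.018,0,0],[0,0,0]],[0,[-0.018,0,0],[0,0,0]],[0,[-0.018,0,0],[0,0,0]],[0,[-0.012,0,0],[0,0,0]],[0,[-0.006,0,0.008],[0,0,0]],[0,[0,0,0.015],[0,0,0]],[0,[0,0,0.018],[0,0,0]],[0,[0,0,0.018],[0,0,0]],[0,[0,0,0.018],[0,0,0]]]'
python3 -m handwheel '[[0,[0,0,0.017],[0,0,0]],[0,[0,0,0.01],[0,0,0]],[0,[0,0,0.006],[0,0,0]],[0,[0,0,0],[0,0,0]],[0,[0,0,0],[0,0,0]],[0,[0,0,0],[0,0,0]]]'
python3 - <<'E'
from wheel import *
T=tool();p,d=camera("wrist");W=cloud("wrist",d,T)
ps,ds=camera("scene");WS=cloud("scene",ds)
Q=wheel(W,T,lambda Q:(Q[:,0]<-.02)&(Q[:,0]>-.125)&(Q[:,2]<.07))
c,e=fit(Q);print(len(Q),"ctr tool",c,e,"world",T[:3,:3]@[c[0],0,c[1]]+T[:3,3])
H=W.reshape(-1,3);H=H[(H[:,0]>.465)&(H[:,0]<.59)&(H[:,2]>.215)&(abs(H[:,1]+.24)<.02)]
for a,b in((.47,.486),(.494,.514),(.54,.58)):
    s=H[(H[:,0]>a)&(H[:,0]<b)]
    if len(s):print("wrist hook",a,len(s),np.median(s,0),"ztop",np.percentile(s[:,2],95),s[:,0].min())
cv2.imwrite("pics/m3.png",np.hstack([cv2.resize(ps[130:310,130:330],(440,396)),p[:396,100:460]]))
E
python3 go.py '[.504,-.206,.236]' 0.5
```

```text
t: 8.17
ee_pos: [0.4405, -0.2039, 0.2689]
eef_rot: [0.704, 0.711, 0.0, -0.0]
contact_force: [-0.8, 0.9, -3.1]
width: 0.225
grip_force: 58.8
t: 8.67
ee_pos: [0.4415, -0.2048, 0.2382]
eef_rot: [0.704, 0.71, 0.0, 0.001]
contact_force: [0.9, -0.7, -2.6]
width: 0.223
grip_force: 58.8
832 ctr tool [-0.0324  0.0489] 0.0004744747096276707 world [ 0.4419 -0.2371  0.1894]
wrist hook 0.494 18 [ 0.5128 -0.237   0.2271] ztop 0.22931380494041786 0.5108630596619153
wrist hook 0.54 1186 [ 0.5598 -0.238   0.2414] ztop 0.24274654246329738 0.540001225071832
tcp [ 0.4414 -0.2048  0.2382] toolyaw 0.53 tilt 0.09
shift tool [-0.0018  0.0625  0.0023] turn z 0.03
```

View pics/m3.png

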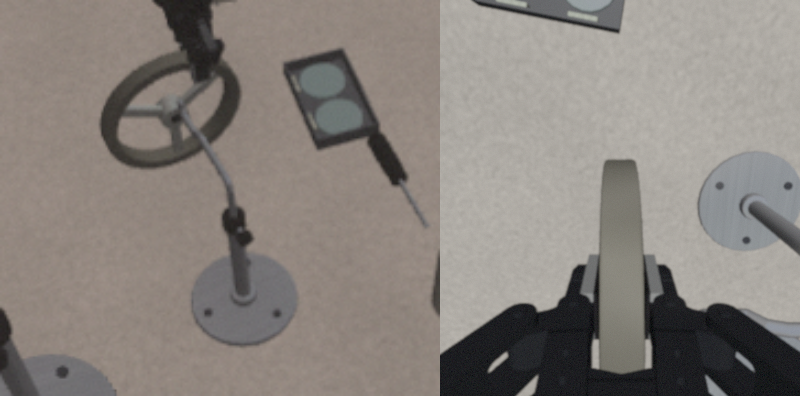

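The left half shows the wheel upright in front of the hook, with the wire heading into the upper gap. In the right half the rim is at column ~620 and the hook is to its right. Heights: inner rim top 0.260 over tip 0.246, and wire underside 0.222 over hub top 0.206. Clear, so I thread it on.

```bash
python3 -m handwheel '[[0,[0,0.004,0],[0,0,0]],[0,[0,0.007,0],[0,0,0]],[0,[0,0.008,0],[0,0,0]],[0,[0,0.008,0],[0,0,0]],[0,[0,0.008,0],[0,0,0]],[0,[0,0.008,0],[0,0,0]],[0,[0,0.008,0],[0,0,0]],[0,[0,0.007,0],[0,0,0]],[0,[0,0.004,0],[0,0,0]],[0,[0,0,0],[0,0,0]]]'
python3 -m handwheel '[[0,[0,0,0],[0,0,0]],[0,[0,0,0.005],[0,0,0]],[0,[0,0,0.008],[0,0,0]],[0,[0,0,0.006],[0,0,0]],[0,[0,0,0.004],[0,0,0]],[0,[0,0,0],[0,0,0]],[0,[0,0,0],[0,0,0]]]'
python3 go.py '[.504,-.206,.20]' 0.5
```

```text
t: 9.6
ee_pos: [0.5038, -0.204, 0.2372]
eef_rot: [0.704, 0.71, 0.0, 0.0]
contact_force: [-0.4, -0.6, -3.0]
width: 0.219
grip_force: 58.8
t: 10.18
ee_pos: [0.5026, -0.2039, 0.2138]
eef_rot: [0.704, 0.71, -0.0, -0.0]
contact_force: [0.5, 0.5, -3.4]
width: 0.227
grip_force: 58.8
tcp [ 0.5026 -0.2039  0.2138] toolyaw 0.53 tilt 0.05
shift tool [-0.0021  0.0014  0.0138] turn z 0.03
```

```bash
python3 -m handwheel '[[0,[0,0,0.002],[0,0,0]],[0,[0,0,0.002],[0,0,0]],[0,[0,0,0],[0,0,0]],[0,[0,0,0],[0,0,0]]]'
python3 -m handwheel '[[0,[0,0,0.001],[0,0,0]],[0,[0,0,0],[0,0,0]],[0,[0,0,0],[0,0,0]]]'
python3 -m handwheel '[[0,[0,0,0.001],[0,0,0]],[0,[0,0,0],[0,0,0]],[0,[0,0,0],[0,0,0]]]'
```

```text
t: 10.52
ee_pos: [0.5029, -0.204, 0.2103]
eef_rot: [0.704, 0.71, 0.0, 0.0]
contact_force: [-0.0, -0.5, -3.0]
width: 0.221
grip_force: 58.7
t: 10.77
ee_pos: [0.5029, -0.204, 0.2093]
eef_rot: [0.704, 0.71, 0.0, -0.0]
contact_force: [0.2, -0.5, -2.8]
width: 0.223
grip_force: 58.8
t: 11.02
ee_pos: [0.5028, -0.204, 0.2082]
eef_rot: [0.704, 0.71, -0.0, -0.0]
contact_force: [0.1, 0.4, -3.4]
width: 0.221
grip_force: 58.8
```

```bash
python3 -m handwheel '[[0,[0,0,0.001],[0,0,0]],[0,[0,0,0],[0,0,0]],[0,[0,0,0],[0,0,0]]]'
python3 -m handwheel '[[0,[0,0,0.001],[0,0,0]],[0,[0,0,0],[0,0,0]],[0,[0,0,0],[0,0,0]]]'
```

```text
t: 11.27
ee_pos: [0.5028, -0.204, 0.2072]
eef_rot: [0.704, 0.71, -0.0, -0.0]
contact_force: [0.6, 1.2, -2.5]
width: 0.223
grip_force: 58.8
t: 11.52
ee_pos: [0.503, -0.2041, 0.2067]
eef_rot: [0.704, 0.71, 0.0, 0.0]
contact_force: [-2.9, 0.9, 2.4]
width: 0.227
grip_force: 59.5
```

Contact: the vertical force went from -3 N to +2.4 N, so the hook carries the weight. There is a small -x push, so I ease 1 mm outward and check.

```bash
python3 -m handwheel '[[0,[0,-0.001,0],[0,0,0]],[0,[0,0,0],[0,0,0]],[0,[0,0,0],[0,0,0]],[0,[0,0,0],[0,0,0]]]'
```

```text
t: 11.85
ee_pos: [0.5025, -0.2042, 0.2067]
eef_rot: [0.704, 0.71, 0.0, 0.001]
contact_force: [2.5, 1.1, 2.7]
width: 0.222
grip_force: 59.6
```

```bash
python3 -m handwheel '[[24,[0,0.0005,0],[0,0,0]],[26,[0,0,0],[0,0,0]],[28,[0,0,0],[0,0,0]],[32,[0,0,0],[0,0,0]],[38,[0,0,0],[0,0,0]],[45,[0,0,0],[0,0,0]],[50,[0,0,0],[0,0,0]],[55,[0,0,0],[0,0,0]],[55,[0,0,0],[0,0,0]],[55,[0,0,0],[0,0,0]]]'
python3 - <<'E'
from wheel import *
T=tool();p,d=camera("wrist");ps,ds=camera("scene")
cv2.imwrite("pics/m4.png",np.hstack([cv2.resize(ps[130:310,130:330],(440,396)),p[:396,100:460]]))
E
```

```text
t: 12.68
ee_pos: [0.5024, -0.204, 0.2063]
eef_rot: [0.704, 0.71, 0.0, 0.0]
contact_force: [0.3, 0.1, 0.7]
width: 0.55
grip_force: 0.0
```

View pics/m4.png

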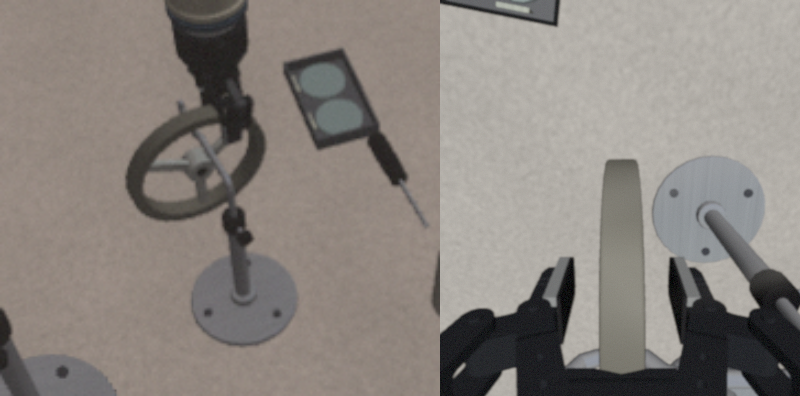

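The wheel hangs on the hook, with the tip showing above the rim at (180,105). In the right half, both pads stand clear of the rim, at columns ~565 and ~680. I withdraw straight up and let it settle.

```bash
python3 -m handwheel '[[55,[0,0,-0.006],[0,0,0]],[55,[0,0,-0.012],[0,0,0]],[55,[0,0,-0.018],[0,0,0]],[55,[0,0,-0.02],[0,0,0]],[55,[0,0,-0.02],[0,0,0]],[55,[0,0,-0.02],[0,0,0]],[55,[0,0,-0.02],[0,0,0]],[55,[0.01,0,-0.014],[0,0,0]],[55,[0.01,0,0],[0,0,0]],[55,[0,0,0],[0,0,0]]]'
for i in 1 2 3; do python3 -m handwheel '[[55,[0,0,0],[0,0,0]],[55,[0,0,0],[0,0,0]],[55,[0,0,0],[0,0,0]],[55,[0,0,0],[0,0,0]],[55,[0,0,0],[0,0,0]],[55,[0,0,0],[0,0,0]],[55,[0,0,0],[0,0,0]],[55,[0,0,0],[0,0,0]],[55,[0,0,0],[0,0,0]],[55,[0,0,0],[0,0,0]]]' | head -1; done
cat > chk.py <<'E'
from wheel import *
for i in range(3):
    T=tool();p,d=camera("wrist");W=cloud("wrist",d,T).reshape(-1,3)
    s=W[(abs(W[:,0]-.503)<.03)&(abs(W[:,1]+.24)<.075)&(W[:,2]>.195)&(W[:,2]<.27)]
    f=lambda c:np.hypot(s[:,1]-c[0],s[:,2]-c[1])-.085
    r=least_squares(f,[-.24,.16],loss="soft_l1",f_scale=.002)
    o=s[s[:,2]>.225];k=np.polyfit(o[:,1],o[:,0],1)
    print(len(s),"ctr y,z",r.x,"x top",np.percentile(o[:,0],[2,50,98]),"yaw",np.degrees(np.arctan(-k[0])))
ps,ds=camera("scene");pt,dt=camera("top")
cv2.imwrite("pics/m5.png",np.hstack([cv2.resize(ps[130:310,130:330],(400,360)),cv2.resize(pt[120:300,240:440],(400,360))]))
f=np.load("/tmp/top0.npz");W0,W1=cloud("top",f["d"]),cloud("top",dt)
df=np.nan_to_num(abs(W1[...,2]-W0[...,2]))>.02
for nm,(a,b,c,e) in dict(spray=(215,130,255,175),tray=(200,258,255,330),driver=(210,190,235,262),solid=(88,222,170,246)).items():print(nm,df[b:e,a:c].sum())
E
python3 chk.py; python3 go.py '[.5,-.2,.33]' 0.5
```

```text
t: 13.62
ee_pos: [0.5024, -0.1828, 0.337]
eef_rot: [0.704, 0.711, 0.001, 0.0]
contact_force: [0.4, -0.5, 0.7]
width: 0.548
grip_force: 0.0
t: 14.45
t: 15.28
t: 16.12
3665 ctr y,z [-0.2408  0.1584] x top [0.4809 0.5041 0.5278] yaw 0.823463777114819
3667 ctr y,z [-0.2408  0.1584] x top [0.4809 0.5041 0.5278] yaw 0.8449899867391644
3669 ctr y,z [-0.2409  0.1584] x top [0.481  0.5042 0.5278] yaw 0.8169804749165505
spray 0
tray 22
driver 0
solid 0
tcp [ 0.5022 -0.184   0.3363] toolyaw 0.54 tilt 0.00
shift tool [-0.016  -0.0023  0.0063] turn z 0.04
```

View pics/m5.png

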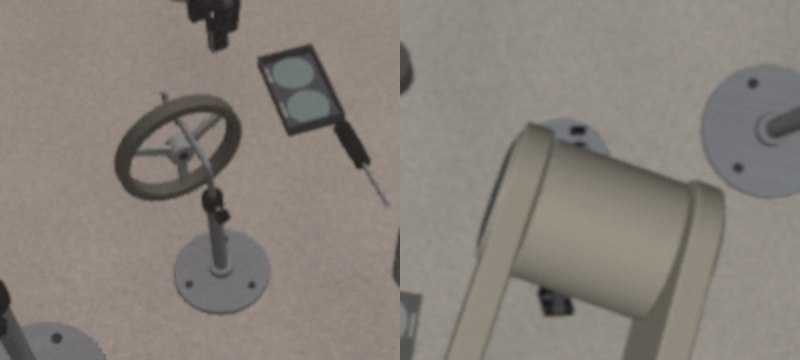

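The wheel hangs upright in the seat, unmoved over three readings: centre about (0.504, -0.241, 0.158). The gripper is well above it. The other objects show no height change in the top view, apart from 22 pixels at the lens tray, probably the arm passing in front of it there. I hand in.

```bash
python3 -c "
from cell import arm
print(arm.sign_off())"
```

```text
the job is handed in; nothing more can be done
None
```

The spoked wheel hangs still by its rim in the bend of the J-hook, the gripper is clear of it, I saw no sign that any bystander moved, and the job is handed in (no verdict was returned).

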